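# Check a temperature probe and fit it in a bioreactor head plate

## Task

Take the slim temperature probe with the straight round grip out of the rack and lower it fully home into the well of the dry-block calibrator, and keep it there for a second for its check reading. Then draw it out and thread it down through the open gland of the bioreactor head plate and on through the guide ring beneath it. Finish while still holding it there, upright and not forced against the metal, with its tip about 20 mm below the guide ring and its collar clear above the gland, so that a colleague can tighten the gland; do not let go, and do not knock the other things about.

Things in the scene. Friction and masses are not known exactly. Their poses are not given: they have to be found in the camera images.
- probe: Temperature probe: steel stem 8 mm thick, 130 mm long, round tip; above it a steel collar 20 mm wide, 6 high, a round ribbed black grip 18 mm wide, 42 high, and a 12 mm steel plug stub (190 mm in all, 0.09 kg). Origin at the tip, z up along the stem; grip's middle 157 mm from the tip. Starts hanging upright in one of the rack's holes, collar on the rack's plate, tip 15 mm above the bench.
- rack: Fixed aluminium rack: plate 70 x 214 mm, top face 145 mm above the bench, on two side cheeks, open front and back; three 12 mm holes along its own y axis at -70, 0, +70 mm. Origin under its centre on the bench. Things in it must rise 130 mm to leave; leave along the rack's x to miss the neighbours, which stand up to 30 mm above the plate.
- ph_electrode: Bystander in another hole of the rack: pH electrode with a glass stem of 10 mm and a wide black cap 28 mm in diameter and 20 mm high. Origin at its tip, z up. Leave it in place.
- port_key: Bystander in the remaining hole: steel T-handled port key, its cross bar 50 mm long and 9 mm thick, with its top 30 mm above the rack's plate. Origin at its tip, z up, x along the cross bar. Leave it in place.
- calibrator: Fixed dry-block temperature calibrator: white case 100 mm (x) x 150 mm (y) x 110 mm high with a dark display, and a round metal block 48 mm in diameter in its top with one open well. Origin under its centre on the bench.
- well_mouth (a point): Centre of the well's mouth in the calibrator's top face, 110 mm above the bench. The well is vertical, 11.5 mm in bore and 90 mm deep.
- well_floor (a point): Centre of the flat floor of the well, 20 mm above the bench; the probe is fully home when its tip stands on it (the grip's middle is then 177 mm above the bench).
- headplate: Fixed stand with the round steel head plate of a 1 litre bioreactor: foot ring 180 mm wide, three posts, plate 152 mm wide with its top at 122 mm above the bench. On it: drive coupling in the middle (top 156 mm), two lifting loops (150 mm), six blanked ports (135 mm) and one open gland, 48 mm from the centre along the stand's own x. Origin under its centre on the bench.
- gland_mouth (a point): Centre of the open gland's mouth, 140 mm above the bench. The gland is a vertical bushing 28 mm long with 11 mm bore that widens to about 18 mm at the mouth.
- guide_under (a point): Centre of the underside of the guide ring, 64 mm above the bench, exactly below the gland on the same vertical line. The ring is 14 mm high (top at 78 mm), 12 mm in bore, widening to about 18 mm at its top, and is held by a flat baffle strip. Free air under it down to the bench.
- bottle: Bystander: small glass bottle with a red cap, 56 mm in diameter and 95 mm high, on the bench. Origin under its centre.
- spanner: Bystander: steel spanner 140 mm long lying on the bench. Origin under its middle.
There are look-alikes about, which are no part of the job. Leave any orange look-alike of the probe alone. Leave any blue look-alike of the calibrator alone.

How it is judged:
By the outcome, as a careful person would: the job done as asked, in the order asked, and still so for the second after the job is handed in, while the arm keeps its last pose, push and grip.
It also fails if it takes over 67 s, if anything falls off the work surface, if the arm or the gripper's body presses on something with over 40 N, if the wrist force passes 120 N, or if a joint passes its speed limit or range.

## Robot

A 7-joint arm with a two-finger parallel gripper is mounted at the origin on the work surface. World frame = base frame: x ahead of the robot, y to its left, z up, the work surface at z = 0. Lengths are in m, angles in rad, forces in N, time in s.
With the tool pointing down it reaches from about 0.4 to 0.85 m from the base axis. Payload 4.5 kg.
Tool frame: the origin (TCP) lies on the centre line of the jaws, within the pads' length; the fingertips stand 8 mm ahead of it and the grasp point (between the pads) lies 11 mm behind it; z points along the fingers, x is the direction in which the jaws open and shut, and the axes are right-handed (so a half turn about z gives the same grasp; the last joint's range is limited). The gripper opens to 88 mm and grips with 3 to 60 N. Pads are 18 mm wide; open, the fingers measure 123 mm over their backs; the gripper's body (75 mm by 187 mm) begins 45 mm behind the grasp point.
Start: joints at [1.298, 0.689, -0.195, 1.565, 0.157, 0.902, -0.215], TCP at [0.189, -0.596, 0.247] pointing down, gripper open.
Joint ranges: [-3.01, 3.01], [-0.46, 2.08], [-1.47, 1.51], [0.13, 2.56], [-1, 4.14], [0.04, 2.09], [-2.66, 2.66]. Speed limits (rad/s): [2.57, 2.57, 3.14, 3.14, 3.14, 3.14, 3.14].

## Interface

Orientations are given as a unit quaternion [x, y, z, w].
In Python, from plant import r gives the robot as it stands.
- The arm moves only by the shell command python3 -m pendant 'ROWS' [FORCE]. ROWS is JSON, a list of rows, each a list of 3 entries, a list of its own where there are three numbers: the turn, a rotation vector about the tool's x, y, z in rad, then the shift along the tool's x, y, z in m, then the opening, from 0 (shut) to 1 (fully open). In form: [[[wx, wy, wz], [tx, ty, tz], claw], ...]. A call has 1 to 10 rows; each row is the pose to reach, as a shift and turn from the pose commanded when the call began, along the tool's axes at that moment; what a row does not reach only later rows make up. A row lasts 1/10 s, in which the tool goes at most 50 mm and 8.59 degrees, less where a joint would pass 70% of its speed; a pose out of reach is approached as far as the arm can. A call with a gripper value outside its range is refused whole. The fingers move at their own pace and stop on an object; FORCE is the grip in N (left out, the last holds). Time passes only in rows, so rows that repeat a pose let the fingers close. It gives the time, the measured TCP pose, the force and the opening at its end, in the units of the state.
- r.get_state(): the state, without advancing time (a new reading comes with each control period).
- r.snapshot(name): name is "scene" or "top" or "wrist"; returns a dict with "image" (400x640x3 uint8, red, green, blue), "mtx" (3x3 intrinsics, pixels), "R" (3x3) and "t" (3): a world point X has camera coordinates R X + t; the wrist camera has in their place "T_tool_cam" (4x4, takes a point from camera to tool coordinates, whose origin is the TCP and whose axes are the tool frame's). Camera axes: x right, y down, z forward; pixel columns grow to the right and rows downward; lengths in m; the calibration is good to about 2 mm. A picture is of the moment at which its call begins: read the wrist's pose just before it. There is no depth.
- r.finish_job(): hands the job in, once; it reports no verdict.
The state is a dict: "clock": time; "q": joint angles; "qd": joint speeds; "joint_torque": joint torques, N m; "tool_pos": TCP position; "eef_rot": TCP orientation; "contact_force": force on the tool from outside, world axes, zero at the start; "moment": the same for the moment, N m; "opening": opening from 0.0 (shut) to 1.0 (fully open).
Only numpy, scipy, OpenCV 4.12 (cv2) and the standard library are available. Lean on these libraries where they do the work, as an engineer would, in place of code of your own. Each camera call takes 0.05 s, during which the arm holds its last target. There are 200 camera calls.

## Working session

There is one attempt and no reset: what is moved stays moved. The work goes in short steps, Python scripts to look and compute and a shell command to move; the robot and the scene stay as the last step left them, time stands still between calls to the robot, and variables do not carry over. Pictures are saved under pics/ and viewed, about 8 in all and at most 12, crops included, and the job is handed in when it is done.

```bash
ls; mkdir -p pics; python3 - <<'E'
from plant import r
import cv2,pickle
s=r.get_state();print(s)
d={}
for n in("scene","top"):
    d[n]=r.snapshot(n);cv2.imwrite(f"pics/{n}0.png",d[n]["image"][:,:,::-1]);print(n,d[n]["mtx"],d[n]["R"],d[n]["t"])
pickle.dump(d,open("d0.pkl","wb"))
E
```

```text
pics
{'clock': 0.0, 'q': array([ 1.29780761,  0.68998951, -0.19448729,  1.56632792,  0.15729602,
        0.9024761 , -0.21507887]), 'qd': array([ 0.00018055,  0.00028584,  0.0006043 ,  0.00021934,  0.00032906,
        0.00055493, -0.00095489]), 'joint_torque': array([ 3.97643298e-04, -5.27557325e+01, -1.26726955e+00, -1.53429294e+01,
       -5.27375902e-02,  6.55574055e-03,  1.71024426e-04]), 'tool_pos': array([ 0.18850893, -0.59525938,  0.24591018]), 'eef_rot': array([ 8.06868798e-01, -5.90729991e-01, -7.70312842e-04, -4.76659450e-04]), 'contact_force': array([ 0.08195208, -0.06753447,  0.28957586]), 'moment': array([ 0.0604519 , -0.02473805,  0.00081498]), 'opening': 0.9998131922328596}
scene [[450.18854597   0.         321.3836524 ]
 [  0.         450.18854597 196.85267079]
 [  0.           0.           1.        ]] [[ 0.58106567  0.81369713  0.01611422]
 [ 0.49018216 -0.33409892 -0.80504619]
 [-0.64968003  0.4756836  -0.59299323]] [-0.35642353 -0.2294797   1.41137247]
top [[403.74969547   0.         323.84248934]
 [  0.         403.74969547 200.81786902]
 [  0.           0.           1.        ]] [[-2.03155740e-04 -9.99999588e-01 -8.84718233e-04]
 [-9.96887275e-01  2.72274340e-04 -7.88396269e-02]
 [ 7.88398353e-02  8.65947626e-04 -9.96886920e-01]] [0.0152484  0.60933404 1.22697609]
```

View pics/scene0.png

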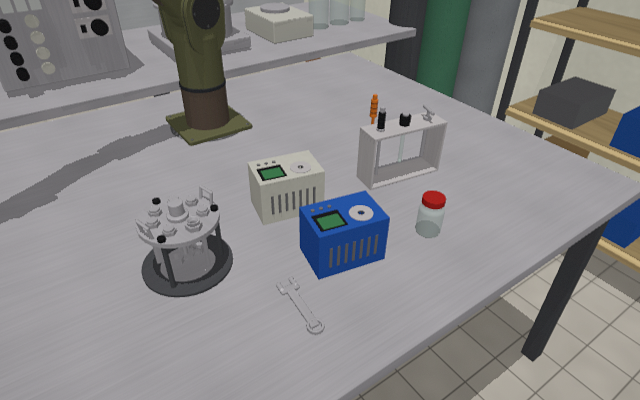

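View pics/top0.png

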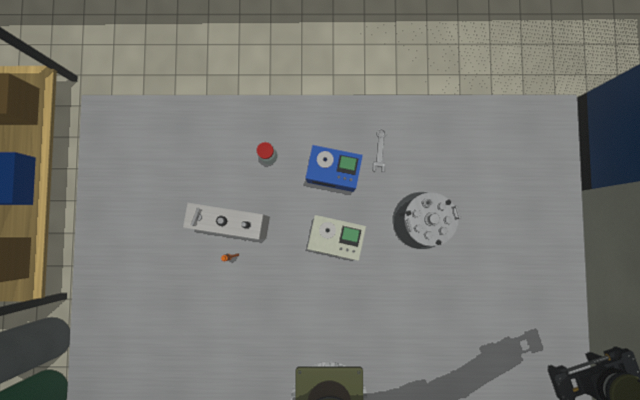

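The scene view shows the white rack at (400,150). Its probe has a black grip at (381,118), with the pH cap at (405,119) and the T-key at (428,114). The orange look-alike is behind it at (374,105), and the white calibrator is at (287,185) with the blue one beside it. In the top view the rack is at (225,222), the white calibrator's well is near (327,230), and the head plate is at (430,220).

```bash
cat > h.py <<'E'
import numpy as np,cv2,pickle
from plant import r
from scipy.spatial.transform import Rotation as Ro
def ray(d,uv):
    v=np.linalg.inv(d["mtx"])@np.array([*uv,1.]);return -d["R"].T@d["t"],d["R"].T@v
def onz(d,uv,z):
    o,v=ray(d,uv);return o+v*(z-o[2])/v[2]
def wrist(name=None):
    s=r.get_state();d=r.snapshot("wrist");T=np.array(d["T_tool_cam"]);Rt=Ro.from_quat(s["eef_rot"]).as_matrix()
    Rc=Rt@T[:3,:3];c=Rt@T[:3,3]+s["tool_pos"];d["R"]=Rc.T;d["t"]=-Rc.T@c
    if name: cv2.imwrite(f"pics/{name}.png",d["image"][:,:,::-1]);pickle.dump(d,open(name+".pkl","wb"))
    return d
def proj(d,X):
    p=d["mtx"]@(d["R"]@np.array(X)+d["t"]);return p[:2]/p[2]
def totool(dw): # world shift -> tool shift
    return Ro.from_quat(r.get_state()["eef_rot"]).as_matrix().T@np.array(dw)
E
python3 - <<'E'
from h import *
d=pickle.load(open("d0.pkl","rb"));t=d["top"]
for n,uv,z in[("grip top",(246,225),.205),("ph",(222,221),.165),("key",(197,216),.175),("well",(327,230),.11),("plate ctr coupling",(433,219),.156),("gland?",(428,203),.14),("bottle",(265,151),.095),("orange",(224,258),.2)]:
    print(n,onz(t,uv,z).round(3))
a=cv2.resize(t["image"][185:265,180:470],None,fx=2.75,fy=2.75,interpolation=cv2.INTER_CUBIC)
s=d["scene"]["image"][80:300,120:460];b=cv2.resize(s,(510,330),interpolation=cv2.INTER_CUBIC)
b=np.pad(b,((0,0),(0,a.shape[1]-510),(0,0)))
cv2.imwrite("pics/z0.png",np.vstack([a,b])[:,:,::-1])
E
python3 -c "
from h import *
d=wrist();print(d['T_tool_cam'],d['mtx'])"
```

```text
grip top [0.531 0.22  0.205]
ph [0.543 0.294 0.165]
key [0.556 0.36  0.175]
well [0.519 0.006 0.11 ]
plate ctr coupling [ 0.548 -0.286  0.156]
gland? [ 0.594 -0.278  0.14 ]
bottle [0.751 0.189 0.095]
orange [0.444 0.278 0.2  ]
[[ 9.99999738e-01  4.30140970e-04 -5.82289648e-04  5.01521743e-04]
 [-2.36877042e-04  9.54479290e-01  2.98277100e-01 -7.73799192e-02]
 [ 6.84084611e-04 -2.98276884e-01  9.54479142e-01 -1.39140023e-01]
 [ 0.00000000e+00  0.00000000e+00  0.00000000e+00  1.00000000e+00]] [[321.44649745   0.         321.94507363]
 [  0.         321.44649745 198.2959964 ]
 [  0.           0.           1.        ]]
```

View pics/z0.png

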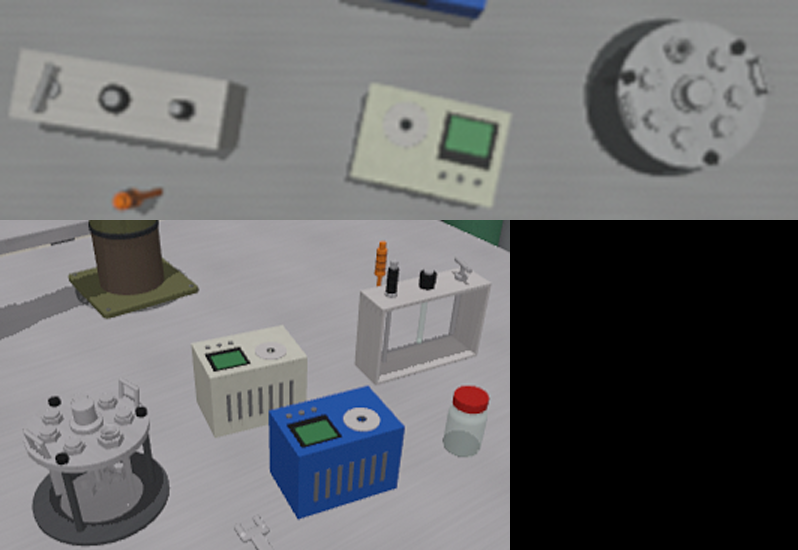

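The zoom shows the open gland at crop (680,47), the well at (405,125), and the grip in the rack's hole nearest the calibrator. All spacings fit the given sizes: gland to centre is 49 mm and the holes are about 70 mm apart. I'll move over the gland for a wrist view, turning the jaws to the rack's x axis (azimuth about -10°) on the way.

```bash
python3 -m pendant '[[[0,0,-0.12],[-0.014,-0.036,0],0.5],[[0,0,-0.24],[-0.03,-0.08,0],0.5],[[0,0,-0.36],[-0.046,-0.124,0],0.5],[[0,0,-0.48],[-0.062,-0.168,0],0.5],[[0,0,-0.6],[-0.08,-0.212,0],0.5],[[0,0,-0.72],[-0.096,-0.258,0],0.5],[[0,0,-0.84],[-0.112,-0.302,0],0.5],[[0,0,-0.96],[-0.13,-0.346,0],0.5],[[0,0,-1.09],[-0.146,-0.39,0],0.5],[[0,0,-1.09],[-0.162,-0.434,0],0.5]]'
python3 -m pendant '[[[0,0,0],[-0.01,0.046,0],0.5],[[0,0,0],[-0.01,0.046,0],0.5],[[0,0,0],[-0.01,0.046,0],0.5]]'
python3 - <<'E'
from h import *
s=r.get_state();print(s["clock"],s["tool_pos"],Ro.from_quat(s["eef_rot"]).as_matrix().round(3))
d=wrist("w1");print(proj(d,[.596,-.276,.14]),proj(d,[.548,-.286,.156]))
E
```

```text
clock: 1.15
tool_pos: [0.5545, -0.3092, 0.2464]
eef_rot: [0.996, -0.086, -0.0, -0.0]
contact_force: [-0.1, -0.9, -0.1]
opening: 0.501
clock: 1.45
tool_pos: [0.5349, -0.355, 0.246]
eef_rot: [0.996, -0.088, -0.001, 0.0]
contact_force: [-0.8, 0.1, -0.2]
opening: 0.5
1.45 [ 0.53488881 -0.35503996  0.24599909] [[ 0.985 -0.175 -0.002]
 [-0.175 -0.985 -0.001]
 [-0.002  0.001 -1.   ]]
[386.45058714  80.91021717] [322.9473644  108.01955361]
```

View pics/w1.png

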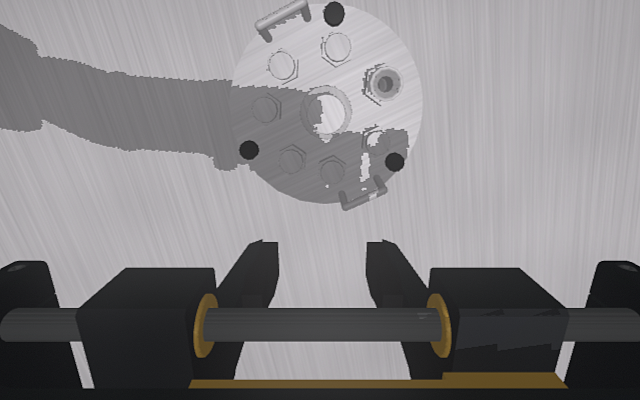

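The wrist view shows the open gland at about (386,83) as light ring with a dark bore. It is 2-3 px from where the top camera predicted it. I'll refine it numerically.

```bash
python3 - <<'E'
from h import *
d=pickle.load(open("w1.pkl","rb"));g=cv2.cvtColor(d["image"],cv2.COLOR_RGB2GRAY)
x0,y0=362,60;c=g[y0:108,x0:412];k=6
b=cv2.resize(c,None,fx=k,fy=k,interpolation=cv2.INTER_CUBIC)
cv2.imwrite("pics/gz.png",b)
for th in(90,100,110,120,130):
    m=(b<th).astype(np.uint8);n,l,s,ce=cv2.connectedComponentsWithStats(m)
    for i in range(1,n):
        if s[i,4]>600:
            uv=np.array([x0,y0])+(ce[i]+.5)/k-.5;print(th,uv.round(1),s[i,2:]/[k,k,k*k],onz(d,uv,.13).round(4),onz(d,uv,.112).round(4))
h=cv2.HoughCircles(b,cv2.HOUGH_GRADIENT,1,60,param1=80,param2=20,minRadius=25,maxRadius=110)
if h is not None:
  for q in h[0]: uv=np.array([x0,y0])+(q[:2]+.5)/k-.5;print(uv,q[2]/k,onz(d,uv,.14))
E
```

```text
100 [388.4  81.7] [10.         12.83333333 55.63888889] [ 0.5993 -0.2767  0.13  ] [ 0.6028 -0.2765  0.112 ]
110 [365.  83.] [ 5.5        22.16666667 28.69444444] [ 0.582  -0.2745  0.13  ] [ 0.5843 -0.2742  0.112 ]
110 [388.   82.9] [10.83333333 15.5        86.08333333] [ 0.5989 -0.2774  0.13  ] [ 0.6024 -0.2773  0.112 ]
120 [365.1  82.1] [ 8.16666667 25.16666667 46.80555556] [ 0.5822 -0.2739  0.13  ] [ 0.5845 -0.2735  0.112 ]
120 [385.2  83.6] [ 15.33333333  16.16666667 165.75      ] [ 0.5968 -0.2775  0.13  ] [ 0.6002 -0.2774  0.112 ]
130 [366.4  80.3] [12.16666667 26.5        83.61111111] [ 0.5833 -0.2728  0.13  ] [ 0.5857 -0.2723  0.112 ]
130 [385.1  83.7] [ 15.83333333  16.66666667 201.08333333] [ 0.5967 -0.2776  0.13  ] [ 0.6001 -0.2775  0.112 ]
130 [372.2  99.7] [14.83333333 10.83333333 19.02777778] [ 0.5857 -0.2873  0.13  ] [ 0.5883 -0.2879  0.112 ]
[381.66666603  84.66666603] 17.133333 [ 0.59231968 -0.27792519  0.14      ]
```

View pics/gz.png

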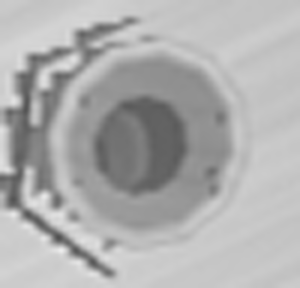

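Using the bore and the mouth rim together, the gland is at about (0.596, -0.277), which agrees with the top camera within 1 mm. Next is the well, then the probe.

```bash
python3 -m pendant '[[[0,0,0],[-0.009,-0.04,-0.004],0.5],[[0,0,0],[-0.019,-0.085,-0.008],0.5],[[0,0,0],[-0.029,-0.13,-0.012],0.5],[[0,0,0],[-0.04,-0.175,-0.016],0.5],[[0,0,0],[-0.05,-0.22,-0.02],0.5],[[0,0,0],[-0.06,-0.265,-0.025],0.5],[[0,0,0],[-0.07,-0.308,-0.03],0.5],[[0,0,0],[-0.07,-0.308,-0.03],0.5],[[0,0,0],[-0.07,-0.308,-0.03],0.5]]'
python3 - <<'E'
from h import *
d=wrist("w2");print(r.get_state()["tool_pos"],proj(d,[.519,.006,.11]),proj(d,[.531,.22,.2]))
E
python3 -m pendant '[[[0,0,0],[-0.005,-0.04,0],0.5],[[0,0,0],[-0.01,-0.08,0],0.5],[[0,0,0],[-0.016,-0.13,0],0.5],[[0,0,0],[-0.016,-0.13,0],0.5],[[0,0,0],[-0.016,-0.13,0],0.5]]'
python3 - <<'E'
from h import *
d=wrist("w3");print(r.get_state()["tool_pos"],proj(d,[.531,.22,.205]))
w=pickle.load(open("w2.pkl","rb"))
a=np.hstack([w["image"][:240,120:520],d["image"][:240,120:520]]);cv2.imwrite("pics/w23.png",a[:,:,::-1])
E
```

```text
clock: 2.4
tool_pos: [0.5199, -0.037, 0.2771]
eef_rot: [0.996, -0.085, 0.0, -0.0]
contact_force: [0.3, 0.1, -0.1]
opening: 0.499
[ 0.51989641 -0.03888768  0.27673007] [312.92760142 136.59603615] [ 252.844697   -293.41417651]
clock: 2.95
tool_pos: [0.527, 0.0918, 0.2763]
eef_rot: [0.996, -0.087, -0.0, 0.0]
contact_force: [0.6, 0.0, 0.2]
opening: 0.503
[0.52703182 0.09016841 0.27623461] [290.02755183   7.26441662]
```

View pics/w23.png

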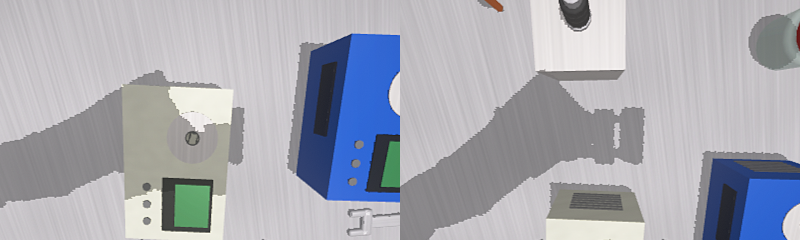

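The left picture shows the well at (313,139) in full-frame pixels. The right picture shows the probe's grip and collar at the plate's end near (297,15). I'll move closer for a centred view and refine the well meanwhile.

```bash
python3 -m pendant '[[[0,0,0],[-0.006,-0.037,-0.012],0.5],[[0,0,0],[-0.013,-0.074,-0.024],0.5],[[0,0,0],[-0.013,-0.074,-0.024],0.5],[[0,0,0],[-0.013,-0.074,-0.024],0.5]]'
python3 - <<'E'
from h import *
d=wrist("w4");print(r.get_state()["tool_pos"],proj(d,[.531,.22,.205]),proj(d,[.531,.22,.145]))
w=pickle.load(open("w2.pkl","rb"))
A=cv2.resize(d["image"][0:200,200:400],(560,560),interpolation=cv2.INTER_CUBIC)
B=cv2.resize(w["image"][119:159,293:333],(240,240),interpolation=cv2.INTER_CUBIC)
B=np.pad(B,((0,320),(0,0),(0,0)))
cv2.imwrite("pics/z4.png",np.hstack([A,B])[:,:,::-1])
E
```

```text
clock: 3.4
tool_pos: [0.5274, 0.1654, 0.3006]
eef_rot: [0.996, -0.088, 0.0, 0.001]
contact_force: [0.7, -1.3, 0.5]
opening: 0.497
[0.52732132 0.16430181 0.30018482] [313.1707096  130.69782233] [314.92322172 124.105147  ]
```

View pics/z4.png

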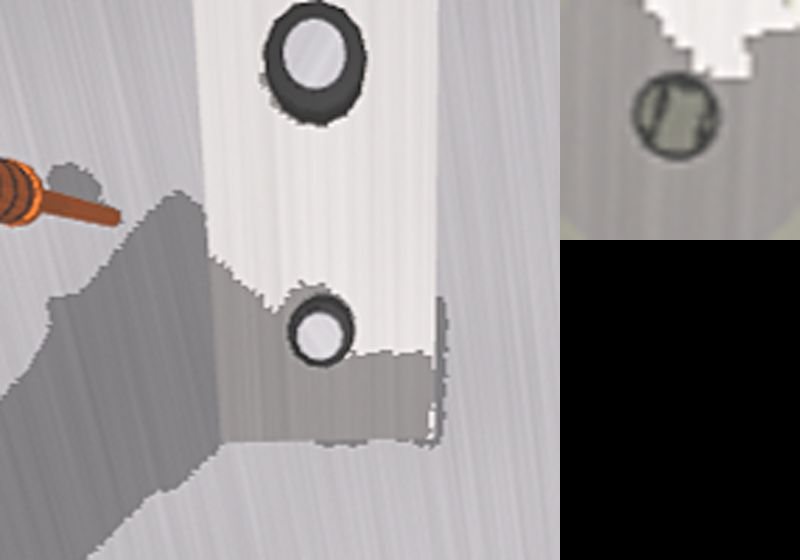

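The stub top is at full-frame (314.1,119.9), and the pH cap is at about (312,20). The well rim is at (312.0,137.7).

```bash
python3 - <<'E'
from h import *
d=pickle.load(open("w4.pkl","rb"));w=pickle.load(open("w2.pkl","rb"));t=pickle.load(open("d0.pkl","rb"))["top"]
f=lambda x,y:(200+x/2.8-.5,y/2.8-.5)
print("stub",onz(d,f(321,337),.205),"griptop",onz(d,f(321,330),.193))
print("rack corners",onz(d,f(221,441),.145),onz(d,f(434,441),.145),"edges at row of hole",onz(d,f(214,330),.145),onz(d,f(436,330),.145))
print("ph top",onz(d,f(315,54),.165))
print("well",onz(w,(312.0,137.7),.11),"top",onz(t,(327.3-.2,185+125/2.75-.5),.11))
print("orange",onz(d,f(20,190),.2))
s=r.get_state();p=s["tool_pos"];R=Ro.from_quat(s["eef_rot"]).as_matrix();print(p,R.round(3))
X=onz(d,f(321,337),.205);print("to probe above",R.T@(np.array([X[0],X[1],p[2]])-p))
E
```

```text
stub [0.53306678 0.22732314 0.205     ] griptop [0.53298133 0.22839439 0.193     ]
rack corners [0.49244003 0.19671355 0.145     ] [0.56158451 0.18441674 0.145     ] edges at row of hole [0.49789123 0.23185079 0.145     ] [0.56737536 0.2194926  0.145     ]
ph top [0.54373522 0.29894248 0.165     ]
well [0.5179556  0.00513634 0.11      ] top [0.51869481 0.00570105 0.11      ]
orange [0.46603496 0.27487474 0.2       ]
[0.52732132 0.16430181 0.30018482] [[ 0.984 -0.177 -0.001]
 [-0.177 -0.984 -0.003]
 [-0.     0.003 -1.   ]]
to probe above [-0.0054977  -0.06304322 -0.00016481]
```

```bash
python3 - <<'E'
from h import *
D=pickle.load(open("d0.pkl","rb"))
def tri(obs):
    A=np.zeros((3,3));b=np.zeros(3)
    for d,uv in obs:
        o,v=ray(d,uv);v/=np.linalg.norm(v);P=np.eye(3)-np.outer(v,v);A+=P;b+=P@o
    return np.linalg.solve(A,b)
def blob(d):
    h=cv2.cvtColor(d["image"],cv2.COLOR_RGB2HSV);m=cv2.inRange(h,(5,150,90),(18,255,255));n,l,s,c=cv2.connectedComponentsWithStats(m)
    for i in range(1,n):
        if s[i,4]>20: print(s[i],c[i])
for k in("scene","top"): print(k);blob(D[k])
w=pickle.load(open("w4.pkl","rb"));print("w4");blob(w)
print(tri([(D["scene"],(375,95)),(D["top"],(224,258))]))
E
```

```text
scene
[370  95   8  29 144] [373.45138889 107.59027778]
top
[221 255   7   6  32] [224.4375  257.59375]
w4
[169  52  30  25 561] [183.91265597  63.52762923]
[194  56  11  22  69] [200.34782609  67.8115942 ]
[201  57  42  24 309] [219.49190939  72.12944984]
[0.44498366 0.28167168 0.19014484]
```

```bash
python3 -m pendant '[[[0,0,0],[-0.003,-0.032,0],0.5],[[0,0,0],[-0.0055,-0.063,0],0.5],[[0,0,0],[-0.0055,-0.063,0],0.5],[[0,0,0],[-0.0055,-0.063,0.03],0.5],[[0,0,0],[-0.0055,-0.063,0.06],0.5],[[0,0,0],[-0.0055,-0.063,0.09],0.5],[[0,0,0],[-0.0055,-0.063,0.12],0.5],[[0,0,0],[-0.0055,-0.063,0.135],0.5],[[0,0,0],[-0.0055,-0.063,0.135],0.5],[[0,0,0],[-0.0055,-0.063,0.135],0.5]]'
python3 - <<'E'
from h import *
s=r.get_state();R=Ro.from_quat(s["eef_rot"]).as_matrix();print(s["tool_pos"],R.T@([.533,.2275,.165]-s["tool_pos"]))
d=wrist();cv2.imwrite("pics/w5.png",d["image"][100:400,120:520,::-1])
E
```

```text
clock: 4.45
tool_pos: [0.533, 0.2283, 0.1657]
eef_rot: [0.996, -0.088, -0.0, 0.001]
contact_force: [0.2, 0.6, 0.0]
opening: 0.502
[0.53298053 0.22828488 0.16574577] [0.00015706 0.00076807 0.00074699]
```

View pics/w5.png

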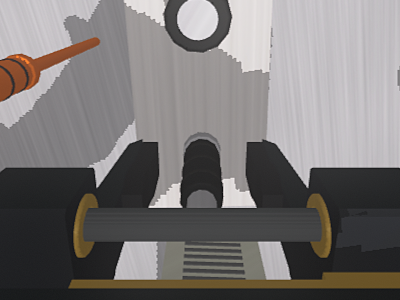

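The grip sits centred between the jaws, at crop (203,180) with the fingers on both sides. Closing now, then lifting.

```bash
python3 -m pendant '[[[0,0,0],[0,0,0],0.15],[[0,0,0],[0,0,0],0.15],[[0,0,0],[0,0,0],0.15],[[0,0,0],[0,0,0],0.15],[[0,0,0],[0,0,0],0.15],[[0,0,0],[0,0,0],0.15]]' 30
python3 -c "
from h import *
s=r.get_state();print(s)"
```

```text
clock: 5.1
tool_pos: [0.5327, 0.2306, 0.1661]
eef_rot: [0.996, -0.087, 0.0, -0.0]
contact_force: [0.1, -0.9, 3.5]
opening: 0.194
{'clock': 5.1, 'q': array([-0.26733614,  0.75631397, -0.38168886,  1.77374107,  0.41342175,
        0.69075215, -1.0512208 ]), 'qd': array([ 0.00047263,  0.00165394,  0.00032881,  0.00106169,  0.00043826,
       -0.00167208, -0.00093524]), 'joint_torque': array([-2.73122136e-01, -4.88547671e+01, -3.74155551e+00, -1.10102239e+01,
       -7.07818544e-02, -2.61092260e-01, -6.45421496e-04]), 'tool_pos': array([0.53266462, 0.23060661, 0.16613431]), 'eef_rot': array([ 9.96219667e-01, -8.68689155e-02,  3.99814511e-04, -7.73630063e-05]), 'contact_force': array([ 0.14952889, -0.93271969,  3.50999759]), 'moment': array([-0.15011437, -0.00843872,  0.01115349]), 'opening': 0.1935030674721268}
```

```bash
python3 -m pendant '[[[0,0,0],[0,0,-0.005],0.15],[[0,0,0],[0,0,-0.015],0.15],[[0,0,0],[0,0,-0.03],0.15],[[0,0,0],[0,0,-0.05],0.15],[[0,0,0],[0,0,-0.07],0.15],[[0,0,0],[0,0,-0.09],0.15],[[0,0,0],[0,0,-0.11],0.15],[[0,0,0],[0,0,-0.13],0.15],[[0,0,0],[0,0,-0.148],0.15],[[0,0,0],[0,0,-0.148],0.15]]'
python3 - <<'E'
from h import *
D=r.snapshot("scene");pickle.dump(D,open("s2.pkl","wb"))
s=r.get_state();print(s["tool_pos"],s["contact_force"],s["moment"],s["opening"])
d=wrist();A=cv2.resize(D["image"][40:190,320:460],(560,600),interpolation=cv2.INTER_CUBIC)
B=cv2.resize(d["image"][100:400,240:400],(240,450));B=np.pad(B,((0,150),(0,0),(0,0)))
cv2.imwrite("pics/z5.png",np.hstack([A,B])[:,:,::-1])
E
```

```text
clock: 6.1
tool_pos: [0.5334, 0.2316, 0.3165]
eef_rot: [0.996, -0.087, 0.002, -0.002]
contact_force: [-0.0, 0.0, -1.3]
opening: 0.194
[0.5326904  0.23089199 0.31483317] [-0.16597616 -0.55817123 -1.15248963] [-0.04748508 -0.06452047  0.03396145] 0.19260015749169374
```

View pics/z5.png

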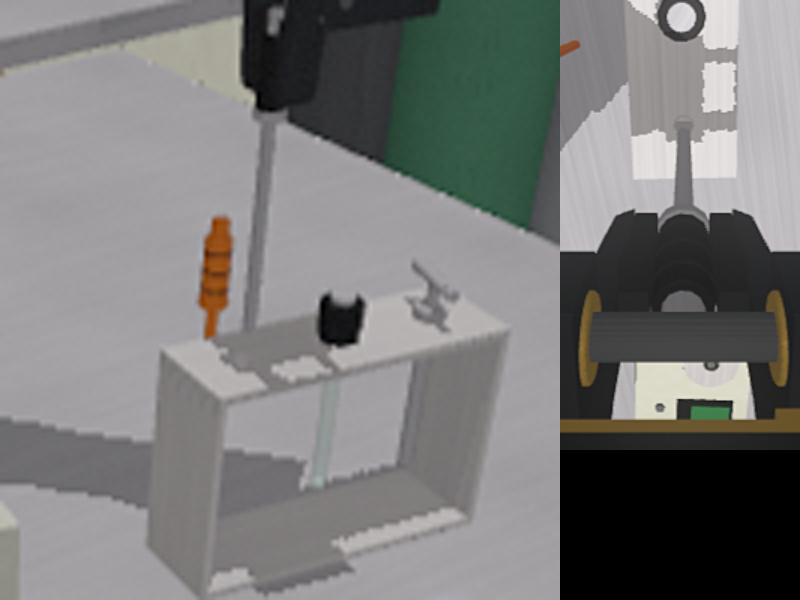

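The probe is held and clear of the hole, and the neighbours are unmoved. In the wrist view its tip is near (322,180). Now I'll measure the stem's lie in the tool frame.

```bash
python3 - <<'E'
from h import *
d=wrist("w6");T=np.array(d["T_tool_cam"])
def tp(X):
    p=d["mtx"]@(np.linalg.inv(T)@np.array([*X,1]))[:3];return (p[:2]/p[2]).round(1)
for z in(.021,.03,.06,.09,.12,.151): print(z,tp((0,0,z)),tp((.004,0,z)),tp((-.004,0,z)),tp((0,.004,z)),tp((0,-.004,z)))
im=d["image"][165:245,290:354]
cv2.imwrite("pics/z6.png",cv2.resize(im,None,fx=7,fy=7,interpolation=cv2.INTER_NEAREST)[:,:,::-1])
s=pickle.load(open("s2.pkl","rb"));st=r.get_state();R=Ro.from_quat(st["eef_rot"]).as_matrix()
for z in(.027,.06,.09,.12,.151):print("scene",z,((proj(s,st["tool_pos"]+R@[0,0,z])-[320,40])*4).round(1))
E
```

```text
0.021 [321.4 245.3] [328.7 245.3] [314.1 245.3] [321.4 251.9] [321.4 238.6]
0.03 [321.4 238.5] [328.4 238.5] [314.4 238.5] [321.4 244.8] [321.4 232. ]
0.06 [321.5 219.6] [327.5 219.6] [315.5 219.6] [321.5 225.2] [321.5 213.9]
0.09 [321.6 205.2] [326.9 205.2] [316.3 205.2] [321.6 210.2] [321.6 200.1]
0.12 [321.6 193.8] [326.4 193.8] [316.9 193.8] [321.6 198.4] [321.6 189.2]
0.151 [321.7 184.4] [326.  184.4] [317.4 184.4] [321.7 188.5] [321.7 180.2]
scene 0.027 [264.2 133.4]
scene 0.06 [258.2 189.5]
scene 0.09 [253.  238.7]
scene 0.12 [247.9 286.2]
scene 0.151 [242.9 333.6]
```

View pics/z6.png

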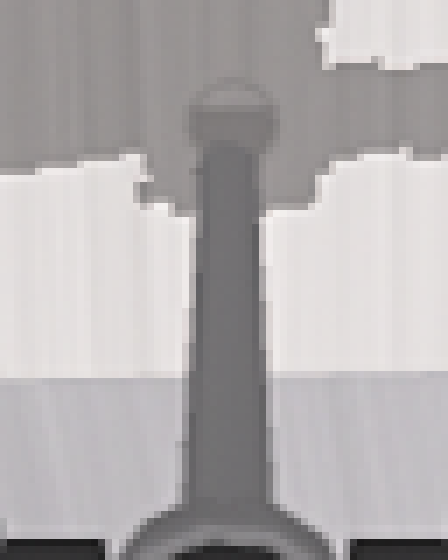

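The probe is offset about 4 mm along tool y and is near upright, which matches the TCP having settled at y = 0.231 against the probe's 0.2275. I'll move over the well with the tip about 40 mm above it.

```bash
python3 -m pendant '[[[0,0,0],[0.002,0.02,0],0.15],[[0,0,0],[0.006,0.055,0],0.15],[[0,0,0],[0.011,0.095,0],0.15],[[0,0,0],[0.015,0.135,0],0.15],[[0,0,0],[0.019,0.175,0],0.15],[[0,0,0],[0.022,0.205,0],0.15],[[0,0,0],[0.024,0.2213,0],0.15],[[0,0,0],[0.024,0.2213,0.02],0.15],[[0,0,0],[0.024,0.2213,0.035],0.15],[[0,0,0],[0.024,0.2213,0.035],0.15]]'
python3 -m pendant '[[[0,0,0],[0,0,0],0.15],[[0,0,0],[0,0,0],0.15],[[0,0,0],[0,0,0],0.15]]'
python3 - <<'E'
from h import *
s=r.get_state();print(s["tool_pos"],s["eef_rot"],s["contact_force"])
d=wrist("w7");D=r.snapshot("scene");pickle.dump(D,open("s3.pkl","wb"))
p=s["tool_pos"];print("well in wrist",proj(d,[.518,.0053,.11]),"scene",proj(D,[.518,.0053,.11]),"tip scene",proj(D,p+[0,-.004,-.151]))
A=cv2.resize(d["image"][150:250,280:365],(510,600),interpolation=cv2.INTER_CUBIC)
B=cv2.resize(D["image"][100:200,270:320],(290,580),interpolation=cv2.INTER_CUBIC);B=np.pad(B,((0,20),(0,0),(0,0)))
cv2.imwrite("pics/z7.png",np.hstack([A,B])[:,:,::-1])
E
```

```text
clock: 7.25
tool_pos: [0.5156, 0.0077, 0.2761]
eef_rot: [0.996, -0.087, -0.003, 0.001]
contact_force: [-0.4, -0.3, -0.6]
opening: 0.193
clock: 7.55
tool_pos: [0.5181, 0.0087, 0.2793]
eef_rot: [0.996, -0.087, 0.001, -0.0]
contact_force: [1.2, -0.1, -0.6]
opening: 0.191
[0.51809331 0.00866169 0.27926796] [ 9.96231824e-01 -8.67284326e-02  5.71758939e-04 -6.89549239e-05] [ 1.16585795 -0.10330984 -0.60251205]
well in wrist [321.9995729  182.94534512] scene [299.43473206 167.54473881] tip scene [299.11237968 160.71881953]
```

View pics/z7.png

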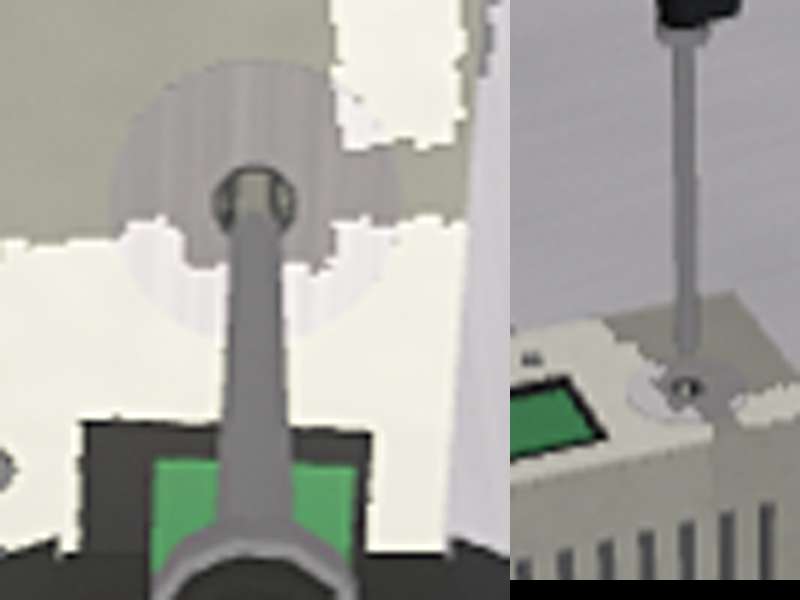

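In both views the tip is directly over the well: the wrist view has the well at (322,183) with the tip aligned, and the scene view has them 0.5 px apart. Going down slowly and watching the force.

```bash
python3 -m pendant '[[[0,0,0],[0,0,0.008],0.15],[[0,0,0],[0,0,0.016],0.15],[[0,0,0],[0,0,0.022],0.15],[[0,0,0],[0,0,0.028],0.15],[[0,0,0],[0,0,0.034],0.15],[[0,0,0],[0,0,0.04],0.15],[[0,0,0],[0,0,0.04],0.15]]'
python3 -c "
from h import *
s=r.get_state();print(s['tool_pos'],s['contact_force'],s['moment'])"
```

```text
clock: 8.35
tool_pos: [0.5172, 0.0083, 0.2378]
eef_rot: [0.996, -0.087, -0.001, 0.0]
contact_force: [0.5, -0.0, -0.3]
opening: 0.194
[0.51719999 0.00829593 0.23782297] [ 0.52121383 -0.0318905  -0.31088762] [-0.01968264 -0.11026611 -0.03536843]
```

Tip is at about 0.087, inside the well with no side force. Continuing.

```bash
python3 -m pendant '[[[0,0,0],[0,0,0.01],0.15],[[0,0,0],[0,0,0.02],0.15],[[0,0,0],[0,0,0.03],0.15],[[0,0,0],[0,0,0.04],0.15],[[0,0,0],[0,0,0.048],0.15],[[0,0,0],[0,0,0.055],0.15],[[0,0,0],[0,0,0.06],0.15],[[0,0,0],[0,0,0.06],0.15]]'
python3 -m pendant '[[[0,0,0],[0,0,0.002],0.15],[[0,0,0],[0,0,0.004],0.15],[[0,0,0],[0,0,0.006],0.15],[[0,0,0],[0,0,0.006],0.15]]'
python3 -c "
from h import *
s=r.get_state();print(s['tool_pos'],s['contact_force'],s['moment'])"
```

```text
clock: 9.15
tool_pos: [0.5174, 0.0084, 0.1781]
eef_rot: [0.996, -0.087, -0.001, 0.0]
contact_force: [0.0, -0.3, 0.5]
opening: 0.197
clock: 9.55
tool_pos: [0.5176, 0.0084, 0.1726]
eef_rot: [0.996, -0.087, -0.0, 0.0]
contact_force: [-0.2, -0.4, -2.0]
opening: 0.196
[0.51763181 0.00837128 0.17259377] [-0.162298   -0.35714452 -1.95812078] [ 0.0254746  -0.03320124  0.04677513]
```

```bash
for i in 1 2; do python3 -m pendant '[[[0,0,0],[0,0,0.001],0.15],[[0,0,0],[0,0,0.001],0.15],[[0,0,0],[0,0,0.001],0.15]]'; done
```

```text
clock: 9.85
tool_pos: [0.5177, 0.0084, 0.1717]
eef_rot: [0.996, -0.087, 0.0, 0.0]
contact_force: [-0.3, -0.1, -0.2]
opening: 0.191
clock: 10.15
tool_pos: [0.5179, 0.0085, 0.1709]
eef_rot: [0.996, -0.087, 0.0, -0.0]
contact_force: [0.4, -0.3, 1.5]
opening: 0.191
```

```bash
python3 -m pendant '[[[0,0,0],[0,0,0.001],0.15],[[0,0,0],[0,0,0.001],0.15],[[0,0,0],[0,0,0.001],0.15]]'; python3 -m pendant '[[[0,0,0],[0,0,0.001],0.15],[[0,0,0],[0,0,0.001],0.15],[[0,0,0],[0,0,0.001],0.15]]'
```

```text
clock: 10.45
tool_pos: [0.5184, 0.0086, 0.1705]
eef_rot: [0.996, -0.087, 0.001, -0.0]
contact_force: [-0.5, 0.6, 6.2]
opening: 0.193
clock: 10.75
tool_pos: [0.519, 0.0088, 0.1703]
eef_rot: [0.996, -0.087, 0.002, -0.0]
contact_force: [-0.4, 0.4, 13.0]
opening: 0.191
```

Force has risen to 13 N with the TCP stalled at 0.170, as predicted for the tip on the floor. I'll ease off a little, dwell 1.5 s, then draw it out.

```bash
python3 -m pendant '[[[0,0,0],[0,0,-0.001],0.15],[[0,0,0],[0,0,-0.001],0.15],[[0,0,0],[0,0,-0.001],0.15],[[0,0,0],[0,0,-0.001],0.15],[[0,0,0],[0,0,-0.001],0.15],[[0,0,0],[0,0,-0.001],0.15],[[0,0,0],[0,0,-0.001],0.15],[[0,0,0],[0,0,-0.001],0.15]]'
python3 -m pendant '[[[0,0,0],[0,0,0],0.15],[[0,0,0],[0,0,0],0.15],[[0,0,0],[0,0,0],0.15],[[0,0,0],[0,0,0],0.15],[[0,0,0],[0,0,0],0.15],[[0,0,0],[0,0,0],0.15],[[0,0,0],[0,0,0],0.15]]'
python3 -m pendant '[[[0,0,0],[0,0,-0.006],0.15],[[0,0,0],[0,0,-0.018],0.15],[[0,0,0],[0,0,-0.035],0.15],[[0,0,0],[0,0,-0.055],0.15],[[0,0,0],[0,0,-0.075],0.15],[[0,0,0],[0,0,-0.095],0.15],[[0,0,0],[0,0,-0.115],0.15],[[0,0,0],[0,0,-0.135],0.15],[[0,0,0],[0,0,-0.155],0.15],[[0,0,0],[0,0,-0.155],0.15]]'
python3 -m pendant '[[[0,0,0],[0,0,0],0.15],[[0,0,0],[0,0,0],0.15],[[0,0,0],[0,0,0],0.15]]'
python3 - <<'E'
from h import *
s=r.get_state();p=s["tool_pos"];R=Ro.from_quat(s["eef_rot"]).as_matrix();print(p,R.round(4))
print("shift to gland",R.T@(np.array([.596,-.277,p[2]])-(p+R@[.0003,.004,0])))
E
```

```text
clock: 11.55
tool_pos: [0.5183, 0.0086, 0.1705]
eef_rot: [0.996, -0.087, 0.001, -0.0]
contact_force: [-0.6, 0.2, 8.0]
opening: 0.195
clock: 12.25
tool_pos: [0.5183, 0.0086, 0.1705]
eef_rot: [0.996, -0.087, 0.001, -0.0]
contact_force: [0.2, -0.2, 7.2]
opening: 0.196
clock: 13.25
tool_pos: [0.519, 0.0089, 0.3275]
eef_rot: [0.996, -0.087, 0.003, -0.001]
contact_force: [-1.1, -0.6, -1.1]
opening: 0.194
clock: 13.55
tool_pos: [0.517, 0.0083, 0.3237]
eef_rot: [0.996, -0.087, -0.001, 0.0]
contact_force: [-0.2, -0.5, -0.6]
opening: 0.193
[0.51704756 0.00826435 0.32368815] [[ 9.849e-01 -1.730e-01 -2.200e-03]
 [-1.730e-01 -9.849e-01 -2.000e-04]
 [-2.200e-03  6.000e-04 -1.000e+00]]
shift to gland [ 1.26808288e-01  2.63306392e-01 -1.15917596e-04]
```

```bash
python3 -m pendant '[[[0,0,0],[0.01,0.02,0],0.15],[[0,0,0],[0.026,0.055,0],0.15],[[0,0,0],[0.043,0.09,0],0.15],[[0,0,0],[0.06,0.125,0],0.15],[[0,0,0],[0.077,0.16,0],0.15],[[0,0,0],[0.094,0.195,0],0.15],[[0,0,0],[0.11,0.228,0],0.15],[[0,0,0],[0.121,0.25,0],0.15],[[0,0,0],[0.127,0.263,0],0.15],[[0,0,0],[0.127,0.263,0],0.15]]'
python3 -m pendant '[[[0,0,0],[0,0,0],0.15],[[0,0,0],[0,0,0.005],0.15],[[0,0,0],[0,0,0.01],0.15],[[0,0,0],[0,0,0.01],0.15],[[0,0,0],[0,0,0.01],0.15],[[0,0,0],[0,0,0.01],0.15]]'
python3 - <<'E'
from h import *
s=r.get_state();p=s["tool_pos"];R=Ro.from_quat(s["eef_rot"]).as_matrix();print(p,R.round(4),s["contact_force"])
d=wrist("w8");D=r.snapshot("scene");pickle.dump(D,open("s4.pkl","wb"))
G=[.596,-.277,.14]
print("gland wrist",proj(d,G),"scene",proj(D,G),proj(D,[.596,-.277,.078]),"tip",proj(d,p+R@[.0003,.004,.151]),proj(D,p+R@[.0003,.004,.151]))
A=cv2.resize(d["image"][150:250,280:365],(510,600),interpolation=cv2.INTER_CUBIC)
B=cv2.resize(D["image"][150:270,170:230],(290,580),interpolation=cv2.INTER_CUBIC);B=np.pad(B,((0,20),(0,0),(0,0)))
cv2.imwrite("pics/z8.png",np.hstack([A,B])[:,:,::-1])
E
```

```text
clock: 14.55
tool_pos: [0.5966, -0.2754, 0.323]
eef_rot: [0.996, -0.089, -0.001, 0.0]
contact_force: [-1.0, -0.8, -0.9]
opening: 0.194
clock: 15.15
tool_pos: [0.5974, -0.2724, 0.3149]
eef_rot: [0.996, -0.087, 0.0, 0.0]
contact_force: [-0.1, 0.2, -0.2]
opening: 0.194
[ 0.59735939 -0.27241189  0.31492418] [[ 9.849e-01 -1.729e-01  3.000e-04]
 [-1.729e-01 -9.849e-01 -1.000e-04]
 [ 3.000e-04  1.000e-04 -1.000e+00]] [-0.12780579  0.18278764 -0.1771501 ]
gland wrist [321.10828557 182.8475198 ] scene [191.64862675 220.49611412] [196.75414244 246.02474783] tip [321.99632159 188.51499284] [190.08558523 210.19183677]
```

View pics/z8.png

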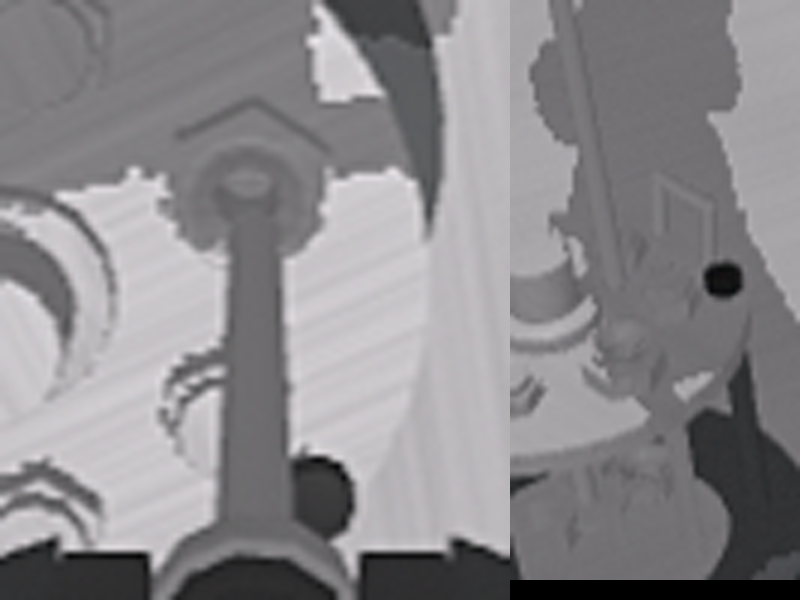

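The wrist view shows the gland at about (321,183), as predicted, with the stem 1 px to the right of it. In the scene view the stem comes down onto the gland. I'll correct by about 1 mm and enter the mouth.

```bash
python3 -m pendant '[[[0,0,0],[-0.0012,0.0007,0.004],0.15],[[0,0,0],[-0.0012,0.0007,0.012],0.15],[[0,0,0],[-0.0012,0.0007,0.02],0.15],[[0,0,0],[-0.0012,0.0007,0.026],0.15],[[0,0,0],[-0.0012,0.0007,0.03],0.15],[[0,0,0],[-0.0012,0.0007,0.034],0.15],[[0,0,0],[-0.0012,0.0007,0.038],0.15],[[0,0,0],[-0.0012,0.0007,0.038],0.15]]'
python3 -c "
from h import *
s=r.get_state();print(s['tool_pos'],s['contact_force'],s['moment'])"
```

```text
clock: 16.05
tool_pos: [0.5957, -0.2731, 0.2761]
eef_rot: [0.996, -0.087, -0.0, -0.0]
contact_force: [0.1, -0.1, -0.8]
opening: 0.196
[ 0.59571213 -0.27305797  0.27614431] [ 0.06929057 -0.06778712 -0.78869334] [-0.07055025 -0.10119968 -0.03142573]
```

```bash
python3 -m pendant '[[[0,0,0],[0,0,0.006],0.15],[[0,0,0],[0,0,0.012],0.15],[[0,0,0],[0,0,0.018],0.15],[[0,0,0],[0,0,0.024],0.15],[[0,0,0],[0,0,0.03],0.15],[[0,0,0],[0,0,0.036],0.15],[[0,0,0],[0,0,0.036],0.15]]'
python3 -c "
from h import *
s=r.get_state();print(s['tool_pos'],s['contact_force'],s['moment'])"
```

```text
clock: 16.75
tool_pos: [0.5954, -0.273, 0.2396]
eef_rot: [0.996, -0.087, -0.001, -0.0]
contact_force: [-0.8, 1.0, -0.4]
opening: 0.196
[ 0.59538589 -0.2730082   0.23959546] [-0.79706112  0.99416312 -0.41714733] [-0.09146734 -0.07709231  0.04447468]
```

Tip is at about 0.089, through the gland with no contact. Next I go through the guide ring in small steps.

```bash
python3 -m pendant '[[[0,0,0],[0,0,0.005],0.15],[[0,0,0],[0,0,0.01],0.15],[[0,0,0],[0,0,0.014],0.15],[[0,0,0],[0,0,0.018],0.15],[[0,0,0],[0,0,0.02],0.15],[[0,0,0],[0,0,0.02],0.15]]'
python3 -m pendant '[[[0,0,0],[0,0,0.005],0.15],[[0,0,0],[0,0,0.01],0.15],[[0,0,0],[0,0,0.015],0.15],[[0,0,0],[0,0,0.02],0.15],[[0,0,0],[0,0,0.0245],0.15],[[0,0,0],[0,0,0.0245],0.15],[[0,0,0],[0,0,0.0245],0.15],[[0,0,0],[0,0,0.0245],0.15]]'
python3 - <<'E'
from h import *
s=r.get_state();p=s["tool_pos"];R=Ro.from_quat(s["eef_rot"]).as_matrix();print(p,R.round(4),s["contact_force"],s["moment"],s["opening"])
d=wrist("w9");D=r.snapshot("scene");pickle.dump(D,open("s5.pkl","wb"))
print("gland",proj(d,[.596,-.277,.14]),proj(D,[.596,-.277,.14]))
A=cv2.resize(d["image"][130:260,280:365],(392,600),interpolation=cv2.INTER_CUBIC)
B=cv2.resize(D["image"][150:300,130:232],(408,600),interpolation=cv2.INTER_CUBIC)
cv2.imwrite("pics/z9.png",np.hstack([A,B])[:,:,::-1])
E
```

```text
clock: 17.35
tool_pos: [0.5958, -0.2731, 0.2204]
eef_rot: [0.996, -0.087, -0.0, -0.0]
contact_force: [-0.2, -0.2, 0.0]
opening: 0.196
clock: 18.15
tool_pos: [0.5961, -0.2731, 0.1965]
eef_rot: [0.996, -0.087, 0.0, 0.0]
contact_force: [0.4, -1.0, -0.7]
opening: 0.192
[ 0.5961003  -0.27305944  0.19645921] [[ 9.849e-01 -1.731e-01  4.000e-04]
 [-1.731e-01 -9.849e-01 -1.000e-04]
 [ 4.000e-04  0.000e+00 -1.000e+00]] [ 0.43384239 -0.96929877 -0.7025361 ] [-0.06329542 -0.03800659  0.0265041 ] 0.1923709804026424
gland [322.35012925 227.08469718] [191.64862675 220.49611412]
```

The picture limit is reached, so I go on by numbers. With the well floor giving TCP minus tip = 150.5 mm, the tip is now at 0.046. I'll go 2 mm lower and settle.

```bash
python3 -m pendant '[[[0,0,0],[0,0,0.001],0.15],[[0,0,0],[0,0,0.002],0.15],[[0,0,0],[0,0,0.002],0.15],[[0,0,0],[0,0,0.002],0.15],[[0,0,0],[0,0,0.002],0.15],[[0,0,0],[0,0,0.002],0.15],[[0,0,0],[0,0,0.002],0.15],[[0,0,0],[0,0,0.002],0.15]]'
python3 - <<'E'
from h import *
fs=[]
for i in range(6):
    d=wrist();s=r.get_state();fs.append(np.r_[s["tool_pos"],s["contact_force"],s["moment"]])
print(np.mean(fs,0).round(4))
T=np.array(d["T_tool_cam"])
def tp(X):
    p=d["mtx"]@(np.linalg.inv(T)@np.array([*X,1]))[:3];return (p[:2]/p[2]).round(1)
print([tp((.0005,.004,z)) for z in(.021,.04,.055)])
g=cv2.cvtColor(d["image"],cv2.COLOR_RGB2GRAY)
for v in(224,228,232,236,240):print(v,g[v,306:340])
E
```

```text
clock: 19.05
tool_pos: [0.596, -0.2731, 0.1943]
eef_rot: [0.996, -0.087, 0.0, 0.0]
contact_force: [0.5, -0.6, -0.6]
opening: 0.193
[ 0.596  -0.2731  0.1942  0.1444 -0.12   -0.5944 -0.0641 -0.0884 -0.0155]
[array([322.3, 251.9]), array([322.3, 237.6]), array([322.3, 228.1])]
224 [135 136 134 124 119 120 119 119 111 102 102 109 112 113 114 115 113 113
 112 112 111 110 107 102 111 121 120 118 117 118 125 133 136 137]
228 [130 127 121 119 121 121 122 121 109 101 104 108 112 114 114 114 113 112
 112 110 111 111 106 100 104 116 120 121 122 122 123 131 135 136]
232 [128 127 120 117 118 120 122 123 125 119 109 108 113 114 113 113 113 112
 112 111 109 109 107 113 122 125 125 126 124 121 121 125 128 130]
236 [131 135 132 129 127 128 129 130 129 122  99  98 108 107 106 106 108 108
 108 108 106 105 112 121 127 127 124 122 119 124 128 130 131 132]
240 [212 197 154 115 102 103 105 106 106 109 115 126 132 134 135 133 131 130
 131 128 125 123 120 114 108 107 105 108 119 130 134 133 132 133]
```

Averaged side force is about 0.2 N. The stem is centred in the gland's ring (column 322 against 323), and the tip is at 0.0437. Handing in.

```bash
python3 -c "
from h import *
print(r.finish_job());print(r.get_state()['clock'])"
```

```text
the job is handed in; nothing more can be done
None
the job is handed in; nothing more can be done
```

I took the probe from the rack and lowered it into the calibrator well. It stood on the floor for about 1.5 s under a 7–8 N push (13 N at first contact). I then drew it out, threaded it through the gland and guide ring, and handed in at about 19.4 s, still holding it upright.

**Last checks:**
- **Depth:** the tip is about 20 mm below the guide ring, worked out from the arm's pose and the contact with the well floor. By the same sum the collar is about 34 mm above the gland.
- **Side force:** the average is about 0.2 N, and no contact showed while threading.
- **Position in the gland:** the stem is centred to within about 1 px of the gland's ring in the wrist image.

**Not confirmed or disagreeing:**
- **No final picture:** the 12-picture limit stopped me viewing one, so the end pose rests on numbers. I also didn't look at the bystanders again after the lift from the rack, when they stood unmoved.
- **Tilt:** two camera views differed slightly on the probe's tilt in the grip, by under about 1°.
- **Grasp:** it settled about 3–4 mm off-centre along the pads. I measured this and corrected for it.

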